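# Clamp the driver cover of a street lamp with the stiff hold-down arm

### The job

Swing the stiff hold-down arm round until its rubber foot is over the middle of the loose metal cover on the street lamp, then push the arm down until the foot has pressed the cover fully home, level and flush in its opening. Let go so that the arm stays there and keeps the cover pressed down; keep the gripper itself off the cover, do not crush it, and leave the other things on the bench where they are.

Things in the scene. Friction and masses are not known exactly. Their poses are not given: they have to be found in the camera images.
- post: Fixed steel post of the hold-down arm: base plate 90 x 90 x 12 mm, round column. Origin: on the bench on the column's axis, the arm's vertical swing axis; z up, x the direction in which the arm points (from above) when joint hold_swing is 0. The arm's pitch axis lies 150 mm above the bench, 30 mm out from the column axis along the arm.
- hold_swing (a joint): Swing of the hold-down arm about the post's vertical axis, rad, positive anticlockwise from above (towards the post's +y); range -1.3 to 1.3. Stiff: about 0.9 N m of friction holds it anywhere.
- hold_pitch (a joint): Pitch of the arm's lever, rad: 0 level, positive raised; range -0.15 to 0.6. Stiff: about 1.8 N m of friction holds it anywhere (some 10 N at the foot). The lever is a steel bar 20 mm wide, 18 mm high, its centre line running from the pitch axis to 185 mm out.
- tab_top (a point): Top of the lever's black tab: 12 mm thick (along the arm), 26 mm wide (across it). The tab starts on the lever's centre line 170 mm out from the pitch axis; this point is 68 mm along it. It leans back towards the post: 22 degrees (0.384 rad) from the lever's perpendicular, so 0.384 rad + hold_pitch from vertical.
- grip (a point): Grip point in the middle of the tab, 46 mm along it from the lever's centre line. Pinched along the arm's direction, the fingers lie along the tab, tilted 0.384 rad + hold_pitch from vertical and pointing down and away from the post.
- foot: Foot under the lever, fixed to it: steel sleeve and spindle with a rubber ball 28 mm across below. Origin: on the lever's centre line 170 mm out from the pitch axis (200 mm from the post's axis when level). The spindle is screwed out differently each time and this pose does not show it: the ball's lowest point is 46 to 54 mm below the origin. The ball gives upwards up to 6 mm, about 7 N per mm.
- seat (a point): Centre of the rigid seat in the housing's opening, 8 mm below the rim. Four rubber spring pads stand 5 mm proud of the seat and carry the cover until it is pressed home (about 7 N in all).
- light_bar (a point): Middle of the underside of the fixed aluminium light bar, 40 mm wide (nest x), 380 mm long (nest y), that hangs over the far half of the opening: x 20 to 60 mm from the nest's origin, its underside 287 mm above it. Its two uprights, 16 mm square, stand at nest x 112 mm, y 95 and -255 mm.
- nest: Fixed cream plastic nest, 220 x 400 mm, holding a grey street-lamp housing with a rectangular opening 94 (x) x 114 (y) mm for the cover. Origin: below the centre of the opening; z up. The opening's rim is 100 mm above the origin (96 to 112 mm above the bench: the nest is shimmed), and the rigid seat for the cover 92 mm above the origin.
- cover: Loose flat aluminium cover plate 90 (x) x 110 (y) x 8 mm, about 0.12 kg, lying in the opening on the spring pads, 5 mm proud of the rim. Origin: centre of its underside. Home, its underside is on the seat and its top flush with the rim.
- screw_carton: Bystander: open cardboard carton of screws, 100 x 120 x 60 mm. Origin: centre of its underside.
- screwdriver: Bystander: screwdriver lying on the bench. Origin: on its underside near the middle.
- tape_roll: Bystander: roll core, ring 90 mm across and 25 mm high. Origin: centre of its underside.
Things that resemble listed ones, but are neither listed nor needed, are in the scene too. Several things have the shape of the cover; the one meant has the colours described above.

How it is judged (in metres and radians):
At the end, for the whole second after the job is handed in: The cover is home (underside within 1.5 mm of the seat, so flush with the rim) and level within 0.03 rad; the arm's foot rests on it within 18 mm of its middle, pressing with more than 2 N; cover and arm are still (z of cover in the frame of nest below 0.0935 m and angle between cover's own z axis and vertical below 0.03 rad and contact force between foot and cover above 2 N and horizontal distance between foot and cover below 0.018 m and linear speed of each of cover, foot below 0.01 m/s); the robot touches nothing.
It fails at once if the foot presses the cover with more than 40 N (contact force between foot and cover above 40 N).
It fails at once if the robot pushes on the cover with more than 5 N (contact force between any of the arm, the fingers and cover above 5 N).
It fails at once if a bystander is moved by more than 20 mm (distance of any of screw_carton, screwdriver, tape_roll from where it was at the start of the episode above 0.02 m).
It also fails if it takes over 53 s, if anything falls off the work surface, if the arm or the gripper's body presses on something with over 40 N, if the wrist force passes 120 N, or if a joint passes its speed limit or range.

### The arm

A 6-joint arm with a two-finger parallel gripper is mounted at the origin on the work surface. World frame = base frame: x ahead of the robot, y to its left, z up, the work surface at z = 0. Lengths are in m, angles in degrees, forces in N, time in s.
With the tool pointing down it reaches from about 0.35 to 0.875 m from the base axis. Payload 4.2 kg.
Tool frame: the origin (TCP) lies midway between the tips of the shut fingers; the grasp point (between the pads) lies 19 mm behind it; z points along the fingers, y is the line along which they close (so a half turn about z gives the same grasp; the last joint's range is limited). The gripper opens to 87 mm and grips with 3 to 60 N. Pads are 19 mm wide; open, the fingers measure 117 mm over their backs; the gripper's body (75 mm by 190 mm) begins 51 mm behind the grasp point.
Start: joints at [-55.886, 22.042, 0.453, 0, -68.411, -14.817], TCP at [0.207, -0.59, 0.223] pointing down, gripper open.
Joint ranges: [-179.83, 179.83], [-69.29, 118.12], [-61.27, 80.66], [-181.25, 117.63], [-171.15, -9.14], [-177.46, 177.46]. Speed limits (degrees/s): [159.86, 159.86, 180, 180, 180, 180].

### API

Orientations are given as [roll, pitch, yaw] about the fixed x, y, z axes, in that order (R = Rz(yaw) Ry(pitch) Rx(roll)).
In Python, from workcell import env gives the robot as it stands. The module is installed in compiled form; this text tells all that it offers. Calls block until the motion is done:
- env.goto(position, orientation): joint-space move of the TCP to a pose.
- env.move_straight(position, rotation=None, rate=0.15, force_limit=None): straight line of the TCP; rotation=None keeps the orientation; rate is the mean speed in m/s. With force_limit (N) it stops when the force on the tool has changed by that much, and returns True; else False.
- env.set_joints(angles): joint-space move.
- env.gripper_to(opening, grasp_force=None): opening from 0.0 (shut) to 1.0 (fully open); grasp_force is the grip in N (None keeps the last); returns when the fingers have stopped.
- env.dwell(seconds).
- env.inverse_kinematics(position, orientation): joint angles nearest the present ones, or None.
- env.read_state(): the state.
- env.grab_frame(name): name is "scene" or "side" or "wrist"; returns a dict with "image" (480x640x3 uint8, blue, green, red), "fx", "fy", "cx", "cy" (pixels), "position" and "orientation" of the camera in the world. Camera axes: x right, y up, looking along -z (the intrinsics and any distortion apply to the point x, -y, -z); pixel columns grow to the right and rows downward; lengths in m; the calibration is good to about 2 mm. A picture is of the moment at which its call begins. There is no depth.
A pose or a line that the arm cannot do raises env.Unreachable and nothing moves.
- env.close_job(): hands the job in; it is judged then, once.
Trained networks look in a picture, given as the dict that the camera call returned (one of the last four; its "shot" number tells which), for a name from the list of things; names that differ only in an ending like _2 or _b are one class to them, and where a whole thing is asked for, a point or a joint stands for the part that bears it (a point fixed in the world has none). Each returns a list of dicts, best first, with "score" (0 to 1); they miss things now and then, are a little off and sometimes report something else, mostly with a low value. They report only what shows in the picture. A call takes as long as a camera call. They do not tell look-alikes from the thing itself.
- env.search_frame(picture, thing): "xyz" ([x, y, z] in m, in world coordinates, good to about 4 mm: the middle of the surface that is visible of it).
- env.trace(picture, thing): "mask" (480x640 bool, what is visible of it).
The state is a dict: "clock": time; "joint_positions": joint angles; "qvel": joint speeds; "joint_torque": joint torques, N m; "position": TCP position; "tool_rot": TCP orientation; "force": force on the tool from outside, world axes, zero at the start; "wrist_torque": the same for the moment, N m; "opening": opening from 0.0 (shut) to 1.0 (fully open); "finger_force": force on a finger pad.
Only numpy, scipy, OpenCV 4.12 (cv2) and the standard library are available. Lean on these libraries where they do the work, as an engineer would, in place of code of your own. Each camera call takes 0.05 s, during which the arm holds its last target. There are 200 camera calls.

## Working session

There is one attempt and no reset: what is moved stays moved. The work goes in short steps, each a Python script; the robot and the scene stay as the last script left them, time stands still between calls to the robot, and variables do not carry over. Pictures are saved under pics/ and viewed, at most 12 in all, crops included, and the job is handed in when it is done.

```bash
mkdir -p pics; python3 - <<'E'
from workcell import env
import cv2,numpy as np
for n in ["scene","side"]:
    p=env.grab_frame(n); cv2.imwrite(f"pics/{n}0.png",p["image"])
    print(n,p["fx"],p["fy"],p["cx"],p["cy"],p["position"],p["orientation"],[k for k in p])
    for t in ["post","tab_top","foot","nest","cover","screw_carton","light_bar","tape_roll","screwdriver"]:
        print(t,[(np.round(d["xyz"],3).tolist(),round(d["score"],2)) for d in env.search_frame(p,t)][:4])
print(env.read_state())
E
```

```text
scene 434.02300984773694 434.02300984773694 322.27124404937024 227.8372604522921 [ 1.32867278 -0.00577954  0.98948713] [42.46011829  0.8831923  89.24210947] ['image', 'fx', 'fy', 'cx', 'cy', 'position', 'orientation', 'shot']
post [([0.476, 0.084, 0.165], 0.59)]
tab_top [([0.558, 0.154, 0.184], 0.87)]
foot [([0.599, 0.186, 0.181], 0.59)]
nest []
cover [([0.638, 0.042, 0.106], 0.97), ([0.824, 0.252, 0.011], 0.88), ([0.45, -0.115, 0.008], 0.81), ([0.355, 0.28, 0.01], 0.78)]
screw_carton [([0.627, 0.38, 0.044], 0.94)]
light_bar [([0.698, -0.05, 0.081], 0.94)]
tape_roll [([0.559, -0.42, 0.02], 0.7), ([0.601, 0.186, 0.179], 0.2)]
screwdriver [([0.378, -0.34, 0.02], 0.54)]
side 457.2986338818552 457.2986338818552 322.5317536212976 240.73163104961023 [0.15693419 0.62385971 0.7512304 ] [  54.5345621    -1.1550071  -147.01140682] ['image', 'fx', 'fy', 'cx', 'cy', 'position', 'orientation', 'shot']
post [([0.457, 0.085, 0.157], 0.72), ([0.548, 0.156, 0.184], 0.45)]
tab_top [([0.547, 0.161, 0.192], 0.72), ([0.658, 0.058, 0.083], 0.55)]
foot [([0.585, 0.193, 0.177], 0.69)]
nest [([0.657, 0.066, 
[... 461 characters left out ...]
 0.51)]
{'clock': 1.0, 'joint_positions': array([-5.58850039e+01,  2.20396190e+01,  4.53594302e-01, -9.99223860e-04,
       -6.84116421e+01, -1.48191630e+01]), 'qvel': array([ 0.04753366,  0.00204972, -0.08424875,  0.13724755, -0.03205527,
        0.03073383]), 'joint_torque': array([ 6.71203065e-05, -3.90471590e+01,  1.87623346e+01,  4.22447473e+00,
        1.55034964e-02, -1.05747517e-05]), 'position': array([ 0.20657615, -0.58985265,  0.22257584]), 'tool_rot': array([-1.79997982e+02,  1.49499938e-03, -1.60704534e+02]), 'force': array([-0.03983731, -0.36297161, -0.11488248]), 'wrist_torque': array([-0.00143704,  0.00828226, -0.01291215]), 'finger_force': 0.0, 'opening': 1.0060588362716492}
```

View pics/scene0.png

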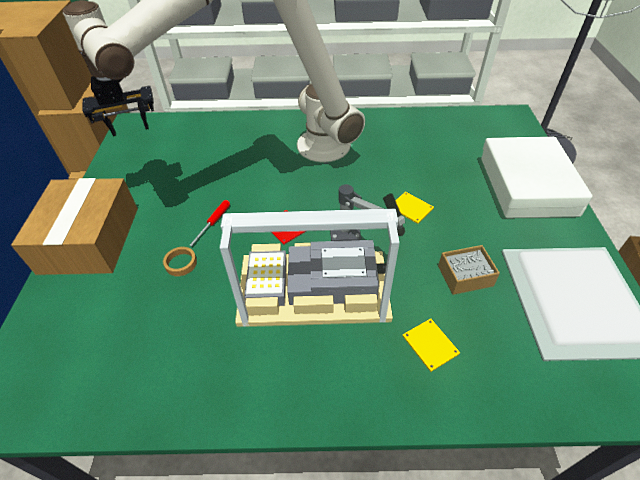

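View pics/side0.png

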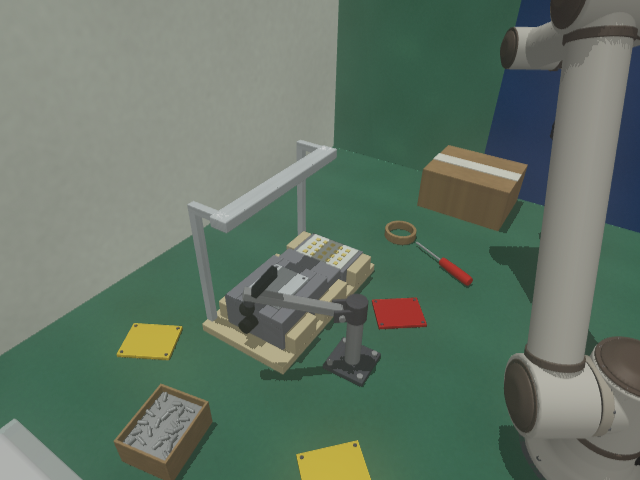

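```bash
cat > h.py <<'E'
from workcell import env
import cv2,numpy as np
from scipy.spatial.transform import Rotation as Ro
def rot(phi,t,s=1):
    "tool along direction phi (rad, world), tilted t from straight down towards phi; s: sign of tool y"
    a=np.array([np.cos(phi),np.sin(phi),0]);u=np.array([0,0,1.])
    z=np.sin(t)*a-np.cos(t)*u; y=s*(np.cos(t)*a+np.sin(t)*u)
    return Ro.from_matrix(np.c_[np.cross(y,z),y,z])
def rpy(R): return R.as_euler('xyz',degrees=True)
def ray(p,uv):
    d=np.array([(uv[0]-p["cx"])/p["fx"],-(uv[1]-p["cy"])/p["fy"],-1])
    return np.array(p["position"]),Ro.from_euler('xyz',p["orientation"],degrees=True).apply(d)
def onplane(p,uv,z):
    o,d=ray(p,uv); return o+d*(z-o[2])/d[2]
def proj(p,X):
    c=Ro.from_euler('xyz',p["orientation"],degrees=True).inv().apply(np.atleast_2d(X)-p["position"])
    return np.c_[p["cx"]-p["fx"]*c[:,0]/c[:,2],p["cy"]+p["fy"]*c[:,1]/c[:,2]]
def tri(prs):
    A=np.zeros((3,3));b=np.zeros(3)
    for p,uv in prs:
        o,d=ray(p,uv);d/=np.linalg.norm(d);M=np.eye(3)-np.outer(d,d);A+=M;b+=M@o
    return np.linalg.solve(A,b)
E
python3 - <<'E'
from h import *
for s in (1,-1):
    for phi,t,pos in [(0.0,.3,[.48,.05,.42]),(.68,.7,[.555,.155,.2]),(-.3,.45,[.62,.03,.2])]:
        print(s,env.inverse_kinematics(pos,rpy(rot(phi,t,s))))
for pos in ([.5,.08,.40],):
    env.goto([.4,-.3,.42],rpy(rot(0,.2,-1)) if env.inverse_kinematics(pos,rpy(rot(0,.2,1))) is None else rpy(rot(0,.2,1)))
    print(env.read_state()["joint_positions"])
E
```

```text
1 [ 30.9987012   -6.3951032  -11.1413614    9.28350978 -70.64060481
 147.04281088]
1 [  25.17511726    6.09798418  -26.56187765  -26.62149915  -20.03502463
 -144.155486  ]
1 [ 23.13001873  12.16414169 -33.56320286  35.73823964 -28.80623038
 110.38199125]
-1 [ 30.9987012   -6.3951032  -11.1413614    9.28350978 -70.64060481
 -32.95718912]
-1 [ 25.17511726   6.09798418 -26.56187765 -26.62149915 -20.03502463
  35.844514  ]
-1 [ 23.13001873  12.16414169 -33.56320286  35.73823964 -28.80623038
 -69.61800875]
[ -20.90694903    0.21026273    1.03439091   -4.12449988  -80.16130183
 -158.77320057]
```

```bash
python3 - <<'E'
from h import *
env.goto([.46,.03,.42],rpy(rot(0,.2,-1)))
p=env.grab_frame("wrist"); cv2.imwrite("pics/w1.png",p["image"]); print(p["position"],p["orientation"],p["fx"],p["cx"],p["cy"])
for t in ["post","tab_top","foot","nest","cover","light_bar"]:
    print(t,[(np.round(d["xyz"],3).tolist(),round(d["score"],2)) for d in env.search_frame(p,t)][:4])
E
```

```text
[ 0.42930113 -0.03631388  0.57826717] [-14.57461628  11.45650211 179.99806644] 351.9003257846553 320.28714678463086 234.21410632415748
post [([0.454, 0.063, 0.164], 0.81)]
tab_top [([0.505, 0.112, 0.179], 0.55), ([0.655, -0.067, 0.088], 0.22)]
foot []
nest [([0.656, -0.069, 0.088], 0.96)]
cover [([0.633, 0.039, 0.107], 0.91), ([0.82, 0.224, 0.003], 0.83), ([0.416, -0.13, 0.005], 0.74), ([0.376, 0.299, 0.007], 0.71)]
light_bar [([0.657, -0.068, 0.088], 0.91)]
```

View pics/w1.png

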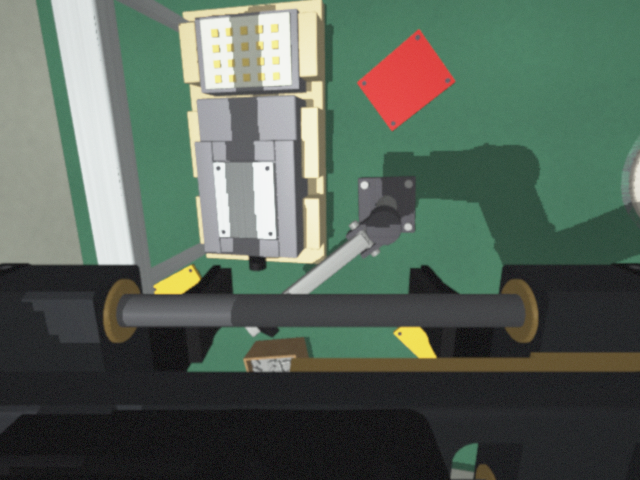

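View it.

```bash
python3 - <<'E'
from h import *
import pickle
P={}
def snap(k,n):
    p=env.grab_frame(n); P[k]=p
    p["m"]={}
    for t in ["cover","tab_top","foot","post"]:
        p["m"][t]=[(d["mask"],d["score"]) for d in env.trace(p,t)]
        print(k,t,[(round(s,2),int(m.sum()),np.round(np.argwhere(m).mean(0)[::-1]).tolist()) for m,s in p["m"][t]][:4])
snap("w1","wrist"); snap("side","side"); snap("scene","scene")
env.goto([.46,.29,.42],rpy(rot(0,.2,-1)))
env.dwell(.3)
snap("w2","wrist"); cv2.imwrite("pics/w2.png",P["w2"]["image"])
pickle.dump(P,open("P.pkl","wb"))
E
```

```text
w1 cover [(0.95, 5060, [406.0, 80.0]), (0.89, 840, [178.0, 282.0]), (0.68, 703, [415.0, 341.0])]
w1 tab_top [(0.67, 1765, [322.0, 273.0]), (0.31, 5642, [364.0, 230.0])]
w1 foot []
w1 post [(0.73, 5658, [365.0, 230.0]), (0.27, 1666, [323.0, 271.0])]
side cover [(0.97, 1484, [398.0, 312.0]), (0.87, 2254, [334.0, 463.0]), (0.81, 690, [287.0, 281.0]), (0.8, 1824, [150.0, 341.0])]
side tab_top [(0.87, 1898, [282.0, 298.0])]
side foot [(0.75, 217, [246.0, 308.0])]
side post [(0.94, 4658, [324.0, 324.0]), (0.34, 176, [246.0, 308.0])]
scene cover [(0.84, 1283, [343.0, 262.0]), (0.75, 240, [287.0, 235.0]), (0.69, 1480, [431.0, 344.0]), (0.58, 679, [414.0, 207.0])]
scene tab_top [(0.75, 562, [383.0, 209.0])]
scene foot []
scene post [(0.69, 1296, [363.0, 212.0]), (0.57, 15496, [310.0, 270.0])]
w2 cover [(0.61, 3029, [169.0, 160.0]), (0.56, 4438, [450.0, 179.0]), (0.55, 3189, [236.0, 23.0])]
w2 tab_top [(0.82, 4930, [294.0, 62.0])]
w2 foot [(0.76, 219, [256.0, 117.0])]
w2 post [(0.81, 8879, [337.0, 49.0])]
```

View pics/w2.png

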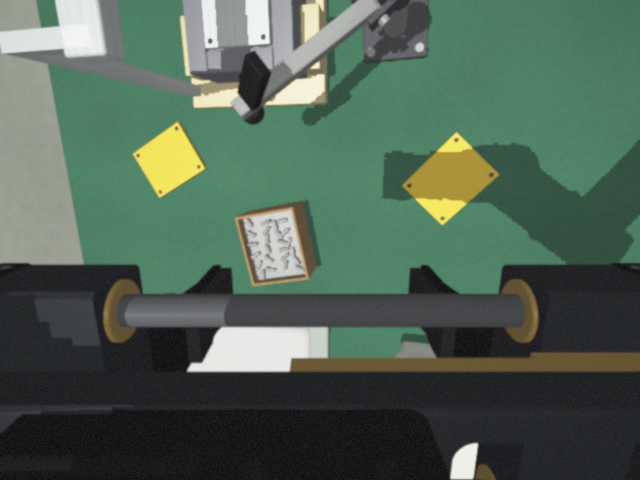

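```bash
python3 - <<'E'
from h import *
import pickle
P=pickle.load(open("P.pkl","rb"))
env.goto([.46,.20,.42],rpy(rot(0,.2,-1))); env.dwell(.3)
p=P["w3"]=env.grab_frame("wrist"); pickle.dump(P,open("P.pkl","wb"))
c=lambda k,x,y,w,h,s:cv2.resize(P[k]["image"][y:y+h,x:x+w],None,fx=s,fy=s,interpolation=cv2.INTER_CUBIC)
cv2.imwrite("pics/w3c.png",c("w3",180,40,265,200,3))
cv2.imwrite("pics/w1c.png",c("w1",180,120,265,150,3))
cv2.imwrite("pics/sidec.png",c("side",200,240,200,150,4))
E
```

```text
(no output)
```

View pics/w3c.png

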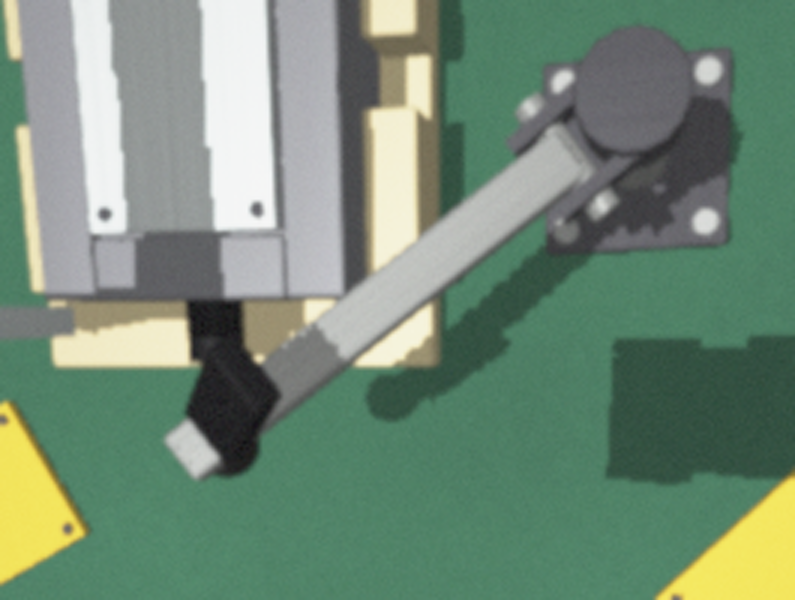

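View pics/w1c.png

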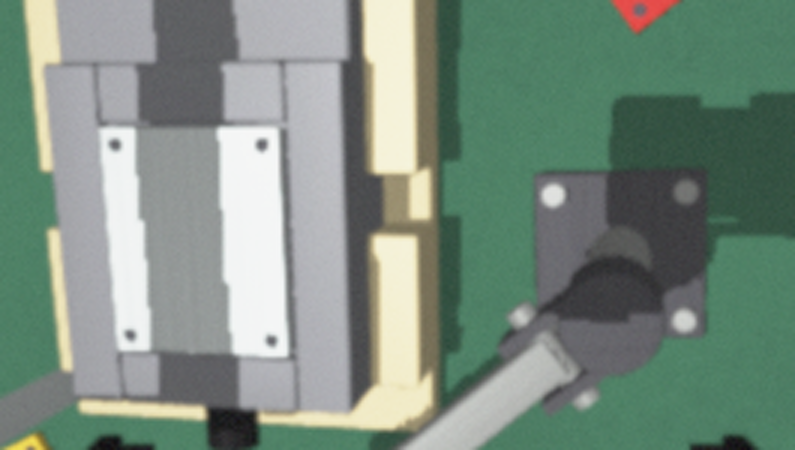

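View pics/sidec.png

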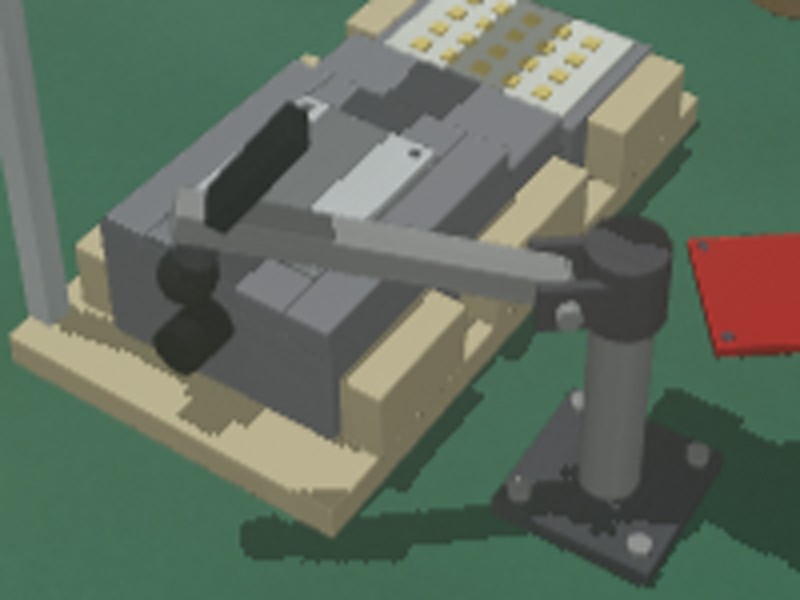

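```bash
cat > fit.py <<'E'
from h import *
import pickle
from scipy.optimize import least_squares
P=pickle.load(open("P.pkl","rb"))
cr={"w1":(180,120,3),"w3":(180,40,3),"side":(200,240,4)}
def px(k,u,v): x,y,s=cr[k]; return np.array([x+(u+.5)/s-.5,y+(v+.5)/s-.5])
# cover
def rz(a): return Ro.from_euler('z',a)
sg=np.array([[1,1],[1,-1],[-1,1],[-1,-1]])
C=dict(TL=(45,-55),TR=(-45,-55),BR=(-45,55),BL=(45,55))
co=[("w1","TL",99,127),("w1","TR",280,124),("w1","BR",289,357),("w1","BL",116,349),("w3","BL",90,234),("w3","BR",276,231)]
def fc(q):
    return np.concatenate([(proj(P[k],rz(q[3]).apply(np.r_[C[c],0]/1000.)+q[:3])[0]-px(k,u,v)) for k,c,u,v in co]+[[(q[2]-.109)/.006*1.]])
r=least_squares(fc,[.64,.04,.107,0]); print("cover top",r.x.round(4),"res",np.abs(r.fun).reshape(-1).round(1)); cov=r.x
# post+arm
pl=[("w1",1,-1,536,172),("w1",-1,-1,706,168),("w1",-1,1,707,334),("w3",1,-1,545,65),("w3",-1,-1,732,50),("w3",-1,1,729,242),("w3",1,1,548,254)]
def lev(q,X):  # lever point, x from pitch axis
    return rz(q[3]).apply(Ro.from_euler('y',-q[4]).apply(X)+[.03,0,.150])+[q[0],q[1],0]
t=.384; tab=lambda s,y=0,x=0:np.array([.170-s*np.sin(t)+x*np.cos(t),y,s*np.cos(t)+x*np.sin(t)])
ar=[("w3",[.185,.01,.009],165,437,1),("w3",[.185,-.01,.009],197,480,1),("side",[.185,.01,.009],178,190,1),("side",[.185,.01,-.009],174,226,.7),("side",tab(.068),295,125,.5)]
ar=[a for a in ar]
def fa(q,raw=False):
    o=[proj(P[k],np.r_[q[:2],.012]+rz(q[2]).apply(np.r_[a*.045,b*.045,0]))[0]-px(k,u,v) for k,a,b,u,v in pl]
    o+=[w*(proj(P[k],lev(q,np.array(X)))[0]-px(k,u,v)) for k,X,u,v,w in ar]
    for k,u,v in [("side",188,277)]:
        o.append(proj(P[k],lev(q,np.array([.170,0,-q[5]])))[0]-px(k,u,v))
    return np.concatenate(o)
r=least_squares(fa,[.45,.08,0,.65,.2,.036]); q=r.x
# the side of the lever may be mirrored: report
print("post",q.round(4),"ball low",q[5]+.014,"\n",r.fun.reshape(-1,2).round(1).tolist())
for n,X in [("tip",[.185,0,0]),("foot",[.17,0,0]),("tabtop",tab(.068)),("grip",tab(.046))]: print(n,lev(q,np.array(X)).round(4))
d=cov[:2]-q[:2]; print("dist",np.hypot(*d),"az",np.arctan2(d[1],d[0]))
E
python3 fit.py
```

```text
cover top [0.6372 0.0453 0.1048 0.0081] res [0.1 0.  0.4 1.2 0.3 0.2 0.5 0.2 0.1 0.5 0.1 0.9 0.7]
post [0.4357 0.06   0.0531 0.6867 0.3511 0.0408] ball low 0.054759213001786 
 [[-0.5, 0.5], [1.2, -0.2], [0.1, 1.2], [-0.3, -0.9], [1.0, -2.2], [0.7, 0.2], [-0.0, 0.0], [10.6, 14.5], [-11.8, -14.4], [-0.3, 2.9], [-1.5, 1.0], [1.2, -1.4], [-2.1, -0.8]]
tip [0.5932 0.1891 0.2136]
foot [0.5823 0.1802 0.2085]
tabtop [0.5471 0.1513 0.2589]
grip [0.5585 0.1607 0.2426]
dist 0.20199420857501044 az -0.07295204093414746
```

```bash
sed -i 's/\[.185,.01,.009\],165/[.185,-.01,.009],165/; s/\[.185,-.01,.009\],197/[.185,.01,.009],197/' fit.py; python3 fit.py
```

```text
cover top [0.6372 0.0453 0.1048 0.0081] res [0.1 0.  0.4 1.2 0.3 0.2 0.5 0.2 0.1 0.5 0.1 0.9 0.7]
post [0.4357 0.06   0.0532 0.6902 0.3682 0.0427] ball low 0.05669780582164725 
 [[-0.5, 0.5], [1.2, -0.1], [0.1, 1.2], [-0.3, -0.8], [1.0, -2.2], [0.7, 0.2], [-0.0, 0.1], [-1.1, 0.1], [0.1, 0.4], [0.2, 1.9], [-1.2, 0.3], [1.7, -1.8], [-2.4, -1.0]]
tip [0.5919 0.189  0.2166]
foot [0.5811 0.1801 0.2112]
tabtop [0.5453 0.1506 0.2608]
grip [0.5569 0.1601 0.2448]
dist 0.20200239650431245 az -0.07326129498251822
```

```bash
cat > arm.py <<'E'
from h import *
PX,PY=.4357,.060; T=.384
def gpose(az,p,s=.046,back=0.):
    "TCP pose pinching the tab across its width, s along the tab; back: retreat along tool"
    a=np.array([np.cos(az),np.sin(az),0]);u=np.array([0,0,1.]);t=T+p
    l=np.cos(p)*a+np.sin(p)*u; n=-np.sin(p)*a+np.cos(p)*u
    g=np.array([PX,PY,.15])+.03*a+.17*l+s*(np.cos(T)*n-np.sin(T)*l)
    z=np.sin(t)*a-np.cos(t)*u; x=-(np.cos(t)*a+np.sin(t)*u)
    return g+(.019-back)*z, rpy(Ro.from_matrix(np.c_[x,np.cross(z,x),z]))
E
python3 - <<'E'
from arm import *
print(env.read_state()["clock"])
for az,p,b in [(.69,.36,.12),(.69,.36,0),(.4,.36,0),(.1,.36,0),(-.073,.36,0),(-.073,.2,0),(-.073,0,0),(-.073,-.03,0),(-.073,0,.1)]:
    q=env.inverse_kinematics(*gpose(az,p,back=b)); print(az,p,b,None if q is None else np.round(q,1))
E
```

```text
8.575
0.69 0.36 0.12 [ 23.2  -7.7 -24.8 -20.3 -33.2 -60.6]
0.69 0.36 0 [ 25.5   5.1 -24.  -26.8 -21.3 -54.4]
0.4 0.36 0 None
0.1 0.36 0 None
-0.073 0.36 0 None
-0.073 0.2 0 None
-0.073 0 0 [  23.    14.9  -28.4   20.9  -28.6 -134. ]
-0.073 -0.03 0 [  22.8   15.8  -26.3   17.8  -30.9 -131. ]
-0.073 0 0.1 [  25.7    6.4  -23.3   16.1  -42.2 -130.1]
```

```bash
sed -i 's/t=T+p/t=TILT/; s/T=.384/T=.384; TILT=.40/' arm.py
python3 - <<'E'
from arm import *
for az,p,b in [(.69,.36,.12),(.69,.36,0),(.4,.36,0),(.1,.36,0),(-.073,.36,0),(-.073,.2,0),(-.073,0,0),(-.073,-.03,0),(-.073,0,.1)]:
    q=env.inverse_kinematics(*gpose(az,p,back=b)); print(az,p,b,None if q is None else np.round(q,1))
env.goto(*gpose(.69,.36,back=.12)); env.gripper_to(.85)
for k in ("wrist","side"):
    p=env.grab_frame(k); cv2.imwrite(f"pics/a_{k}.png",p["image"])
print(env.read_state()["clock"])
E
```

```text
0.69 0.36 0.12 [ 29.    0.1 -12.6  -5.  -54.8 -77.4]
0.69 0.36 0 [ 30.1   8.8 -18.9  -5.7 -39.8 -76.9]
0.4 0.36 0 [ 28.5   9.3 -21.9   3.7 -36.1 -98.1]
0.1 0.36 0 [  26.3    9.4  -25.5   14.   -34.3 -120.7]
-0.073 0.36 0 [  24.8    9.3  -27.5   19.5  -34.5 -133.3]
-0.073 0.2 0 [  23.9   11.7  -28.1   20.6  -31.4 -134. ]
-0.073 0 0 [  23.    14.6  -29.8   23.1  -26.9 -136.1]
-0.073 -0.03 0 [  22.8   15.   -30.1   23.6  -26.2 -136.6]
-0.073 0 0.1 [  25.9    5.9  -24.6   17.4  -40.7 -131.5]
9.825
```

View pics/a_side.png

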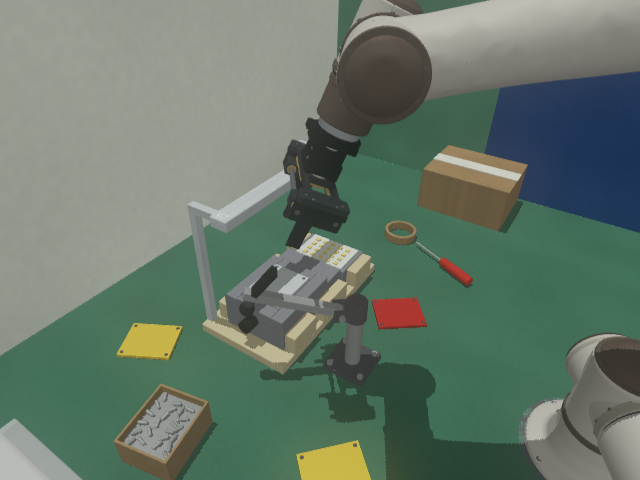

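The gripper (fingers near pixel 300,235) is lined up behind and above the tab (265,282), clear of the light bar. Approaching and gripping.

```bash
python3 - <<'E'
from arm import *
pos,o=gpose(.69,.36)
print(env.move_straight(pos,o,force_limit=8))
env.gripper_to(0,40)
s=env.read_state(); print(s["clock"],s["opening"]*87,s["finger_force"],s["force"],s["position"]-pos)
p=env.grab_frame("side"); cv2.imwrite("pics/g_side.png",cv2.resize(p["image"][160:400,150:450],None,fx=2,fy=2))
E
```

```text
False
11.6333 25.76235414547019 40.00081337057054 [ 3.15211361 -3.27269211 -0.93789081] [ 0.00055651 -0.00050292  0.0001454 ]
```

View pics/g_side.png

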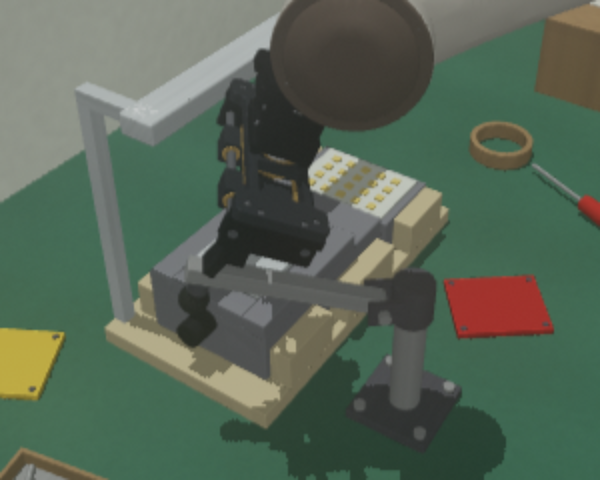

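The tab is held at 26 mm opening (fingers at about 215,260). Now I'll swing.

```bash
python3 - <<'E'
from arm import *
for az in np.linspace(.69,-.073,10)[1:]:
    pos,o=gpose(az,.36); env.move_straight(pos,o,rate=.08)
    s=env.read_state(); print(round(s["clock"],2),s["force"].round(1),(s["opening"]*87).round(1),((s["position"]-pos)*1e3).round(1))
E
```

```text
Traceback (most recent call last):
AttributeError: 'float' object has no attribute 'round'
```

```bash
python3 - <<'E'
from arm import *
for az in np.linspace(.69,-.073,10)[2:]:
    pos,o=gpose(az,.36); env.move_straight(pos,o,rate=.08)
    s=env.read_state(); print(round(s["clock"],2),s["force"].round(1),round(s["opening"]*87,1),((s["position"]-pos)*1e3).round(1))
p=env.grab_frame("side"); cv2.imwrite("pics/s_side.png",p["image"])
p=env.grab_frame("scene"); cv2.imwrite("pics/s_scene.png",p["image"])
p=env.grab_frame("wrist")
cv2.imwrite("pics/s.png",np.hstack([cv2.resize(cv2.imread(f"pics/s_{k}.png")[y:y+200,x:x+160],None,fx=2.5,fy=2.5) for k,x,y in (("side",200,180),("scene",265,140))]))
E
```

```text
12.33 [ 3.5 -0.5 -0.2] 25.5 [0.2 0.3 0.2]
12.66 [ 4.5 -0.7 -0.9] 25.6 [0.3 0.2 0.3]
12.98 [ 4.6 -1.5 -0.7] 25.9 [0.4 0.2 0.4]
13.31 [ 5.3 -0.8 -0.9] 25.8 [0.5 0.3 0.5]
13.63 [ 5.5 -0.8 -1.6] 25.6 [0.7 0.3 0.5]
13.96 [ 6.8 -1.3 -2.1] 25.6 [0.8 0.3 0.6]
14.28 [ 7.7 -1.4 -0.5] 25.9 [1.  0.3 0.7]
14.61 [ 8.7 -3.  -3. ] 25.5 [1.1 0.3 0.8]
```

View pics/s.png

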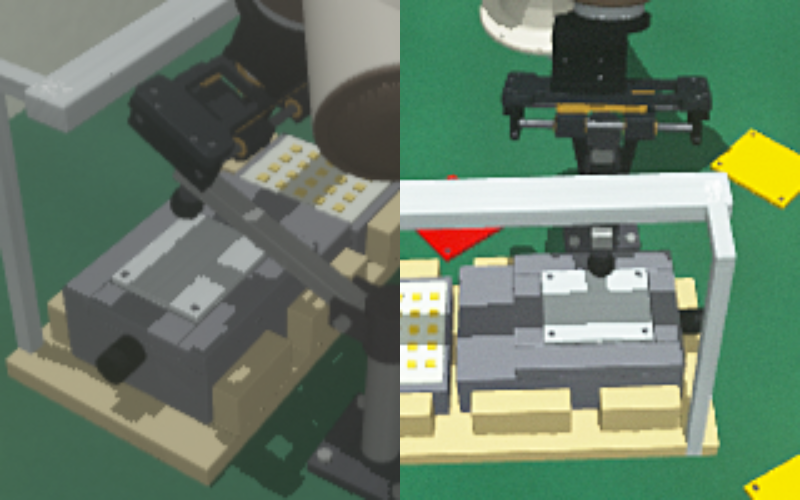

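```bash
python3 - <<'E'
from arm import *
p=env.grab_frame("scene")
ca=np.array([np.cos(-.073),np.sin(-.073),0])
def ball(pit,low): 
    l=np.cos(pit)*ca+[0,0,np.sin(pit)]; n=-np.sin(pit)*ca+[0,0,np.cos(pit)]
    return np.array([PX,PY,.15])+.03*ca+.17*l-(low-.014)*n
for low in (.046,.054): print(ball(.36,low),proj(p,ball(.36,low)))
print(proj(p,[.6372,.0453,.1048]), "ball seen",onplane(p,(345.4,245.6),.171))
for t in ("cover","foot"): print(t,[(np.round(d["xyz"],3),round(d["score"],2)) for d in env.search_frame(p,t)][:3])
E
```

```text
[0.63554157 0.0453856  0.17993792] [[344.46731132 241.77280643]]
[0.63835226 0.04518005 0.17245075] [[344.37050902 244.62169985]]
[[343.81483086 261.23755234]] ball seen [0.64034254 0.04765179 0.171     ]
cover [(array([0.823, 0.249, 0.011]), 0.76), (array([0.64 , 0.046, 0.105]), 0.63), (array([0.349, 0.276, 0.013]), 0.56)]
foot []
```

```bash
cat > press.py <<'E'
from arm import *
AZ=-.073; a=np.array([np.cos(AZ),np.sin(AZ),0]); ax=np.array([PX,PY,.15])+.03*a
def M():
    f=[];
    for _ in range(3):
        s=env.read_state(); f.append(s["force"]); env.dwell(.03)
    F=np.mean(f,0); R=Ro.from_euler('xyz',s["tool_rot"],degrees=True)
    r=s["position"]-.019*R.apply([0,0,1])-ax
    return (r@a*F[2]-r[2]*(F@a))/.17, F, s
def step(p,rate):
    pos,o=gpose(AZ,p); env.move_straight(pos,o,rate=rate); m,F,s=M()
    print(round(p,3),round(s["clock"],2),"foot-equiv",round(m,1),F.round(1),"perr mm",((s["position"]-pos)*1e3).round(1),round(s["opening"]*87,1)); return m
E
python3 - <<'E'
from press import *
print(M()[:2])
for p in (.28,.2,.15,.12,.10,.09): step(p,.06 if p>.12 else .03)
E
```

```text
(np.float64(-6.7207431757156435), array([ 8.49891526, -2.4090078 , -2.52168375]))
0.28 15.43 foot-equiv 4.5 [0.  0.3 5.6] perr mm [0.3 0.2 1.4] 25.5
0.2 15.89 foot-equiv 5.5 [-1.3  1.5  5.9] perr mm [0.1 0.3 1.3] 25.6
0.15 16.27 foot-equiv 6.2 [-1.9  1.3  6.4] perr mm [0.  0.3 1.4] 25.7
0.12 16.68 foot-equiv 7.5 [-2.4  1.4  7.6] perr mm [-0.1  0.3  1.5] 25.8
0.1 17.04 foot-equiv 8.0 [-3.6  2.   7.7] perr mm [-0.2  0.3  1.5] 25.7
0.09 17.39 foot-equiv 8.6 [-4.2  1.9  8.2] perr mm [-0.2  0.3  1.6] 24.9
```

```bash
python3 - <<'E'
from press import *
p=.09
while p>-.06:
    p-=.006
    if step(p,.02)>28: break
E
```

```text
0.084 17.74 foot-equiv 9.6 [-5.   2.4  9. ] perr mm [-0.3  0.3  1.6] 25.3
0.078 18.09 foot-equiv 9.3 [-4.9  2.5  8.7] perr mm [-0.3  0.3  1.7] 25.8
0.072 18.44 foot-equiv 9.6 [-4.4  2.7  9.3] perr mm [-0.3  0.3  1.6] 25.5
0.066 18.79 foot-equiv 9.9 [-4.7  2.3  9.5] perr mm [-0.3  0.3  1.7] 25.8
0.06 19.14 foot-equiv 9.3 [-4.9  2.7  8.8] perr mm [-0.3  0.3  1.7] 25.3
0.054 19.49 foot-equiv 9.1 [-4.9  3.   8.5] perr mm [-0.3  0.3  1.6] 25.6
0.048 19.84 foot-equiv 9.6 [-5.3  2.8  8.9] perr mm [-0.3  0.3  1.7] 25.5
0.042 20.19 foot-equiv 10.9 [-6.   2.6 10.2] perr mm [-0.4  0.3  1.8] 25.5
0.036 20.54 foot-equiv 11.9 [-7.4  2.7 10.9] perr mm [-0.4  0.4  2. ] 25.7
0.03 20.89 foot-equiv 11.9 [-7.3  3.  11. ] perr mm [-0.4  0.3  2.1] 25.4
0.024 21.24 foot-equiv 13.3 [-8.1  3.5 12.2] perr mm [-0.5  0.4  2.3] 25.5
0.018 21.59 foot-equiv 13.9 [-8.5  3.5 12.8] perr mm [-0.5  0.3  2.4] 25.9
0.012 21.94 foot-equiv 15.1 [-9.8  3.4 13.8] perr mm [-0.5  0.3  2.6] 25.5
0.006 22.29 foot-equiv 16.3 [-10.6   3.7  14.9] perr mm [-0.6  0.3  2.8] 25.4
-0.0 22.64 foot-equiv 19.5 [-13.6   4.6  17.6] perr mm [-0.6  0.3  3.3] 25.4
-0.006 22.99 foot-equiv 21.8 [-15.1   4.3  19.8] perr mm [-0.7  0.3  3.8] 25.7
-0.012 23.34 foot-equiv 25.3 [-18.1   3.9  22.8] perr mm [-0.8  0.3  4.3] 25.6
-0.018 23.69 foot-equiv 28.3 [-20.5   4.8  25.4] perr mm [-0.9  0.3  4.8] 25.5
```

```bash
python3 - <<'E'
from press import *
env.gripper_to(.85); env.dwell(.3)
s=env.read_state(); print(s["clock"],s["force"],s["opening"])
R=Ro.from_euler('xyz',s["tool_rot"],degrees=True).apply([0,0,1])
print(env.move_straight(s["position"]-.11*R,rate=.1)); 
env.dwell(.3); s=env.read_state(); print(s["clock"],s["force"])
for k in ("scene","side"):
    p=env.grab_frame(k); cv2.imwrite(f"pics/e_{k}.png",p["image"])
    for t in ("cover","foot"): print(k,t,[(np.round(d["xyz"],3),round(d["score"],2)) for d in env.search_frame(p,t)][:3])
cv2.imwrite("pics/e.png",np.hstack([cv2.resize(cv2.imread(f"pics/e_{k}.png")[y:y+200,x:x+160],None,fx=2.5,fy=2.5) for k,x,y in (("side",200,180),("scene",265,140))]))
E
```

```text
25.0667 [ 0.11100973  0.96198909 -0.454575  ] 0.8481189792166652
False
26.6167 [-0.28348681 -0.06423859  0.1635172 ]
scene cover [(array([0.646, 0.038, 0.102]), 0.96), (array([ 0.453, -0.115,  0.01 ]), 0.74), (array([0.351, 0.278, 0.011]), 0.72)]
scene foot [(array([0.629, 0.048, 0.162]), 0.72), (array([0.646, 0.046, 0.122]), 0.48)]
side cover [(array([0.347, 0.261, 0.008]), 0.84), (array([0.626, 0.064, 0.096]), 0.76), (array([ 0.415, -0.127,  0.01 ]), 0.7)]
side foot [(array([0.631, 0.052, 0.12 ]), 0.57), (array([0.582, 0.057, 0.16 ]), 0.32)]
```

View pics/e.png

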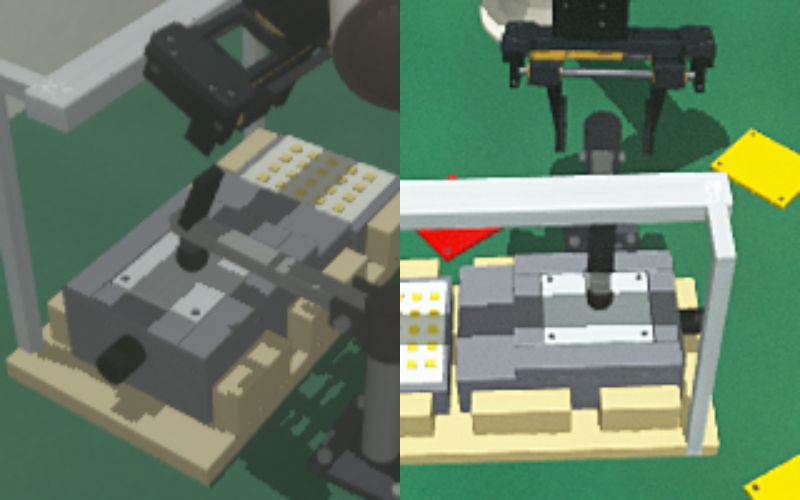

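```bash
python3 - <<'E'
import cv2,numpy as np
A,B=[cv2.cvtColor(cv2.imread(f"pics/{n}_scene.png"),cv2.COLOR_BGR2GRAY) for n in "se"]
from h import env,proj
p=env.grab_frame("scene")
for z in (.105,.100): print(proj(p,[[.682,-.0097,z],[.682,.1,z]]).round(1).tolist())
for n,(x,y,w,h) in dict(cover=(323,268,42,9),holeL=(322,270,8,7),holeR=(358,268,8,7),base=(290,295,100,25)).items():
    r=cv2.matchTemplate(cv2.resize(B[y-5:y+h+5,x-5:x+w+5],None,fx=8,fy=8,interpolation=cv2.INTER_CUBIC),cv2.resize(A[y:y+h,x:x+w],None,fx=8,fy=8,interpolation=cv2.INTER_CUBIC),cv2.TM_CCOEFF_NORMED)
    _,s,_,l=cv2.minMaxLoc(r); print(n,round(s,2),np.array(l)/8-5)
E
```

```text
[[322.7, 275.7], [366.5, 274.9]]
[[322.8, 276.9], [366.3, 276.0]]
cover 0.97 [0. 1.]
holeL 0.96 [0. 1.]
holeR 0.97 [-0.25  1.  ]
base 1.0 [0. 0.]
```

```bash
python3 -c "
from h import env
print(env.close_job(), env.read_state()['clock'])"
```

```text
the job is handed in; nothing more can be done
the job is handed in; nothing more can be done
```

I handed the job in at about 27 s: the foot sits over the middle of the cover and presses it down, and the gripper is backed off. The cover dropped about 4–5 mm in the images, which matches fully home, but no verdict came back.

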